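Lay a standing sign letter down on its laying board

ROBOT

A 6-joint arm with a two-finger parallel gripper is mounted at the origin on a cart in front of the work surface, level with it; the furniture and walls round the work are solid. World frame = base frame: x ahead of the robot, y to its left, z up, the work surface at z = 0. Lengths are in m, angles in degrees, forces in N, time in s.
With the tool pointing down it reaches from about 0.3 to 0.75 m from the base axis. Payload 8.5 kg.
Tool frame: the origin (TCP) lies on the mounting face of the last link; the fingertips stand 173 mm ahead of it and the grasp point (between the pads) lies 155 mm ahead of it (env.tips_ahead is the distance from the TCP to the fingertips, in m); z points along the fingers, x is the direction in which the jaws open and shut, and the axes are right-handed (so a half turn about z gives the same grasp; the last joint's range is limited). The gripper opens to 85 mm and grips with 20 to 120 N. Pads are 22 mm wide; open, the fingers measure 114 mm over their backs; the gripper's body (76 mm by 85 mm) begins 54 mm behind the grasp point. The pads swing forward as they close: fully open they stand 13 mm farther back than shut.
Start: joints at [52.58, 21.807, 74.336, -0, 83.858, -12.336], TCP at [0.233, 0.498, 0.405] pointing down, gripper open.
Joint ranges: [-178.18, 178.18], [-50.72, 133.34], [12.68, 142.11], [-81.47, 261.47], [9.98, 163.14], [-165.26, 165.26]. Speed limits (degrees/s): [136.94, 136.94, 180, 180, 180, 180].

INTERFACE

Orientations are given as a 3x3 rotation matrix whose columns are the frame's x, y, z axes.
In Python, from rig import env gives the robot as it stands. The module is installed in compiled form; this text tells all that it offers.
- The arm moves only by the tool step_arm, never from a script. Its argument "increments" is a list of rows, each an object of numbers: "x", "y", "z": the shift along the tool's x, y, z in cm; "wx", "wy", "wz": the turn, a rotation vector about the tool's x, y, z in rad; "gripper": the finger opening in cm, from 0 to 8.54. A call has 1 to 20 rows; each row shifts and turns the commanded pose from where the row before left it, along the tool's axes as they then stand; what a row does not reach is not made up. A row lasts 1/10 s, in which the tool goes at most 50 mm and 8.59 degrees, less where a joint would pass 70% of its speed; a pose out of reach is approached as far as the arm can. A call with a gripper value outside its range is refused whole. The fingers move at their own pace and stop on an object; "newtons" is the grip in N (left out, the last holds). Time passes only in rows, so rows that do not move let the fingers close. It gives the time, the measured TCP pose, the force and the opening at its end, in the units of the state.
- env.observe(): the state, without advancing time (a new reading comes with each control period).
- env.get_image(name): name is "scene" or "top" or "wrist"; returns a dict with "color" (384x512x3 uint8, blue, green, red), "camera_matrix" (3x3 intrinsics, pixels), "rvec" (rotation vector, rad) and "tvec" (3), from world to camera coordinates, as OpenCV has them. Camera axes: x right, y down, z forward; pixel columns grow to the right and rows downward; lengths in m; the calibration is good to about 2 mm. A picture is of the moment at which its call begins. There is no depth.
- env.close_job(): hands the job in, once; it reports no verdict.
The state is a dict: "time_s": time; "q": joint angles; "qvel": joint speeds; "joint_efforts": joint torques, N m; "position": TCP position; "tool_rot": TCP orientation; "ft_force": force on the tool from outside, world axes, zero at the start; "wrist_torque": the same for the moment, N m; "grip_width": finger opening in m.
Only numpy, scipy, OpenCV 4.12 (cv2) and the standard library are available. Lean on these libraries where they do the work, as an engineer would, in place of code of your own. Each camera call takes 0.05 s, during which the arm holds its last target. There are 200 camera calls.

TASK

Tip the tall sign letter that stands on the laying board over, away from the board's upright stop, so that it ends lying on its back on the board, green face up, with its foot end pushed up square against the stop. Push and support it lightly with the fingers only: do not grip it or lift it off the board, and let its upper end down gently all the way instead of letting it fall. Leave the other things on the table where they are, and finish with the hand clear.

Things in the scene. Friction and masses are not known exactly. Their poses are not given: they have to be found in the camera images.
- laying_board: Fixed plywood board with a cork top, 150 mm (x) by 210 mm (y = -110 to +100 mm), its deck 40 mm above the table. Origin under its middle at table height, z up. At its +y end, y = +100 to +120 mm, an upright wooden stop as wide as the board rises to 100 mm above the table; small braces behind it. The other sides are open. The letter must tip towards the board's own -y.
- stop_face (a point): Centre of the stop's rubber-faced working face, at y = +100 mm of the board, 65 mm above the table; same axes as the board.
- tall_letter: Loose letter like a capital I, gold sides, green face: 224 mm long, 48 thick, stem 80 wide, the 42 mm long bars at foot and head 134 wide; 0.2 to 0.4 kg, centre of mass in the middle. Origin on its back, 113 mm from the foot end. Own x runs from foot to head, z from back to green face. Starts upright on the deck (top 264 mm above the table), face turned to the stop and 5 to 20 mm from it.
- letter_foot (a point): Centre of the letter's foot end face (134 x 48 mm); letter axes. With the letter home it lies at the stop face. Lying home, the letter's x points to the board's -y, z up, and its head overhangs the deck's open end by about 15 mm, more before it is pushed home; there are 40 mm for fingers beneath.
- letter_tipping_edge (a point): Middle of the edge between foot end face and back, about which the letter tips; letter axes. The letter balances at about 12 degrees of lean; past that it falls over by itself unless a finger on its back side holds it. Its foot may slide on the deck meanwhile.
- letter_head (a point): Centre of the letter's head end face (134 x 48 mm), 224 mm from the foot; letter axes.
- brass_weight: Brass hold-down weight, 42 mm across, 56 mm high, beside the board; origin under its centre. Leave alone.
- alu_block: Bare aluminium block 50 x 70 x 25 mm beside the board; origin under its centre. Leave alone.
- tape_roll: Roll of masking tape lying flat, 104 mm across, 25 mm high; origin under its centre. Leave alone.
- sanding_block: Sanding block 67 x 99 x 24 mm; origin under its centre. Leave alone.

How it is judged (in metres and radians):
At the end, for the whole second after the job is handed in: The letter lies at rest flat on the deck, face up (within 3.4 degrees), foot end within 8 mm of the stop face, centred on the stop within 30 mm and square to it within about 7 degrees (angle between tall_letter's own z axis and vertical below 0.06 rad and height (world z) of tall_letter between 0.034 and 0.046 m and y of letter_foot in the frame of stop_face above -0.008 m and x of letter_foot in the frame of stop_face between -0.03 and 0.03 m and angle between the x axis of tall_letter and the y axis of laying_board, either way round below 0.12 rad and linear speed of tall_letter below 0.01 m/s and angular speed of tall_letter below 0.05 rad/s); the robot touches nothing.
It fails at once if The letter falls or is flung over (it turns faster than 4 rad/s, as after a free drop of its head from more than about 25 mm) (angular speed of tall_letter above 4 rad/s).
It fails at once if The letter is lifted: the edge it tips about is more than 25 mm above the deck (height (world z) of letter_tipping_edge above 0.065 m).
It fails at once if The letter is gripped or pressed hard by the fingers (over 40 N) (contact force between the fingers and tall_letter above 40 N).
It fails at once if A bystander is moved by more than 15 mm (distance of any of brass_weight, alu_block, tape_roll, sanding_block from where it was at the start of the episode above 0.015 m).
It also fails if it takes over 61 s, if anything falls off the work surface, if the arm or the gripper's body presses on something with over 40 N, if the wrist force passes 120 N, or if a joint passes its speed limit or range.

## Working session

There is one attempt and no reset: what is moved stays moved. The work goes in short steps, Python scripts to look and compute and a tool call to move; the robot and the scene stay as the last step left them, time stands still between calls to the robot, and variables do not carry over. Pictures are saved under pics/ and viewed, about 8 in all and at most 12, crops included, and the job is handed in when it is done.

Besides the shell and the picture viewer there is one more tool, called after "Emit:" as name(argument=value, ...), one argument or row to a line, values as JSON. step_arm: Moves the arm, as the interface text tells. Its arguments: {"type":"object","properties":{"increments":{"type":"array"},"newtons":{"type":"number"}},"required":["increments"]}

```bash
mkdir -p pics; ls
python3 - <<'E'
from rig import env
import cv2,numpy as np
s=env.observe(); print(s)
for n in ("scene","top"):
    d=env.get_image(n); cv2.imwrite(f"pics/{n}0.png",d["color"]); np.savez(f"pics/{n}0.npz",**d)
    R=cv2.Rodrigues(np.array(d["rvec"]))[0]; print(n,(-R.T@np.array(d["tvec"]).ravel()).round(3),d["camera_matrix"])
a=cv2.imread("pics/scene0.png");b=cv2.imread("pics/top0.png")
E
```

```text
pics
{'time_s': 0.0, 'q': array([ 5.25812223e+01,  2.18417534e+01,  7.43843092e+01,  2.73981650e-03,
        8.38584698e+01, -1.23348619e+01]), 'qvel': array([-0.14444896, -0.05469882,  0.03252076, -0.09429102, -0.11618978,
        0.18045848]), 'joint_efforts': array([-3.81824328e-03, -4.48453581e+01, -2.31269735e+01, -4.02430151e-04,
        4.89245489e-03,  1.35584301e-05]), 'position': array([0.23313591, 0.49810096, 0.40410706]), 'tool_rot': array([[ 4.23949189e-01,  9.05685493e-01, -9.34247687e-04],
       [ 9.05684844e-01, -4.23950065e-01, -1.14287083e-03],
       [-1.43115589e-03, -3.61614810e-04, -9.99998911e-01]]), 'ft_force': array([-0.23109748,  0.71555388,  0.39023261]), 'wrist_torque': array([ 0.04607867, -0.03236383, -0.0165656 ]), 'grip_width': 0.08496390247930362}
scene [-0.263 -0.1    0.821] [[443.1951083    0.         257.23721142]
 [  0.         443.1951083  187.94675574]
 [  0.           0.           1.        ]]
top [0.427 0.08  1.146] [[389.10645386   0.         255.12087849]
 [  0.         389.10645386 185.36077111]
 [  0.           0.           1.        ]]
```

View pics/scene0.png

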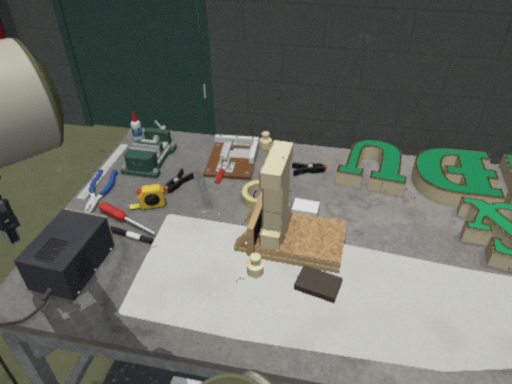

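View pics/top0.png

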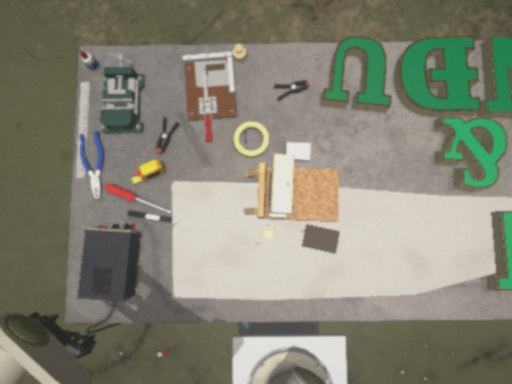

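The top view shows the stop near (263,192), the letter's top around (283,185) and the cork deck out to (339,195). The scene view shows the letter upright with its back towards image right, which is world -y. Next I'll zoom in and measure.

```bash
cat > h.py <<'E'
import numpy as np, cv2
from rig import env
def load(f): return dict(np.load(f))
def ray(d,uv,z):
    "pixels -> world points on the plane at height z"
    R=cv2.Rodrigues(np.array(d["rvec"]))[0]; C=-R.T@np.array(d["tvec"]).ravel()
    u=cv2.undistortPoints(np.array(uv,float).reshape(-1,1,2),d["camera_matrix"],None).reshape(-1,2)
    v=np.c_[u,np.ones(len(u))]@R
    return C+v*((z-C[2])/v[:,2])[:,None]
def proj(d,p): return cv2.projectPoints(np.array(p,float).reshape(-1,3),np.array(d["rvec"]),np.array(d["tvec"]),d["camera_matrix"],None)[0].reshape(-1,2)
E
python3 - <<'E'
from h import *
d=load("pics/top0.npz"); im=d["color"]
hsv=cv2.cvtColor(im,cv2.COLOR_BGR2HSV)
for p in [(320,190),(283,185),(262,195),(295,205),(350,230)]: print(p,hsv[p[1],p[0]])
m=cv2.inRange(hsv,(8,110,90),(22,255,255)); m[:, :296]=0; m[:,345:]=0; m[:150]=0;m[240:]=0
r=cv2.minAreaRect(cv2.findNonZero(cv2.morphologyEx(m,cv2.MORPH_OPEN,np.ones((5,5)))))
b=cv2.boxPoints(r); print(r); print(ray(d,b,.04).round(4))
t=cv2.resize(im[140:260,220:350],None,fx=6,fy=6,interpolation=cv2.INTER_CUBIC)[:600]
cv2.imwrite("pics/c1.png",t)
E
```

```text
(320, 190) [ 15 112 207]
(283, 185) [ 25  14 232]
(262, 195) [ 18  99 223]
(295, 205) [ 15 108 198]
(350, 230) [ 23  19 215]Traceback (most recent call last):
  File "<stdin>", line 6, in <module>
cv2.error: OpenCV(4.12.0) /io/opencv/modules/imgproc/src/convhull.cpp:143: error: (-215:Assertion failed) total >= 0 && (depth == CV_32F || depth == CV_32S) in function 'convexHull'
```

Run:
```python
from h import *
d=load("pics/top0.npz"); im=d["color"]
hsv=cv2.cvtColor(im,cv2.COLOR_BGR2HSV)
m=cv2.inRange(hsv,(8,70,90),(24,255,255)); m[:, :296]=0; m[:,345:]=0; m[:150]=0;m[240:]=0
r=cv2.minAreaRect(cv2.findNonZero(cv2.morphologyEx(m,cv2.MORPH_OPEN,np.ones((3,3)))))
b=cv2.boxPoints(r); print(r); print(b,ray(d,b,.04).round(4))
t=cv2.resize(im[150:250,220:350],None,fx=6,fy=6,interpolation=cv2.INTER_CUBIC)
cv2.imwrite("pics/c1.png",t)
```

```text
((317.0, 194.0), (52.0, 42.0), 90.0)
[[296. 168.]
 [338. 168.]
 [338. 220.]
 [296. 220.]] [[ 0.6244 -0.03    0.04  ]
 [ 0.623  -0.1508  0.04  ]
 [ 0.4737 -0.145   0.04  ]
 [ 0.475  -0.0263  0.04  ]]
```

View pics/c1.png

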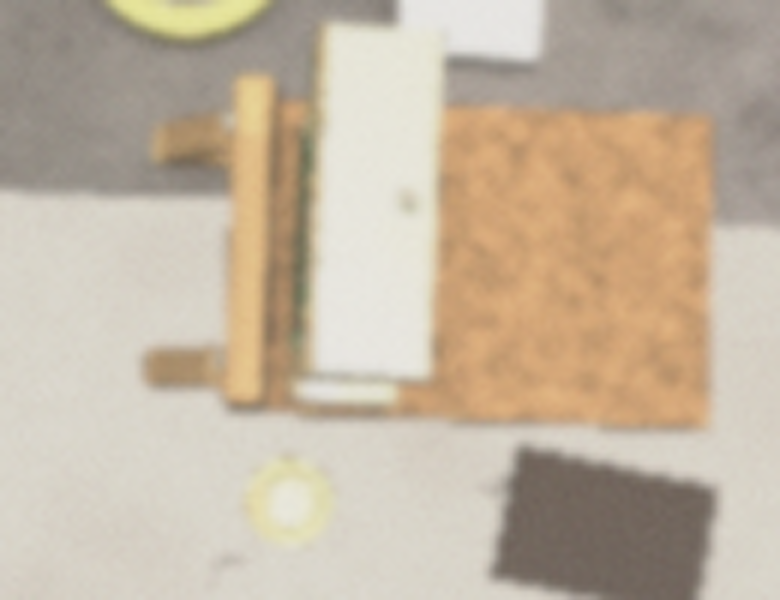

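The crop shows the stop's face edge from (273,77) to (263,402), the letter's top face corners at (325,25), (443,30), (432,380) and (308,375), and the deck's end edge from (712,115) to (708,428). The weight and sanding block are below the board. The tape and aluminium block are above it.

Run:
```python
from h import *
d=load("pics/top0.npz")
def c(l): return (np.array(l,float)+.5)/6-.5+np.array([220,150])
for n,l,z in [("stopface",[(273,77),(263,402)],.1),("deckend",[(712,115),(708,428)],.04),("deck -x edge",[(450,420)],.04),("deck +x",[(450,107)],.04),("lettertop",[(325,25),(443,30),(432,380),(308,375)],.264),("weight",[(288,502)],.056),("sand",[(520,450),(715,485),(700,600),(493,577)],.024)]:
    P=ray(d,c(l),z); print(n,P.round(4).tolist(), P.mean(0).round(4), np.degrees(np.arctan2(*(P[-1]-P[0])[:2])).round(1))
P=ray(d,c([(325,25),(443,30),(432,380),(308,375)]),.264)
v=P[2]-P[1]; print("back edge dir angle from -x", np.degrees(np.arctan2(v[1],-v[0])))
v=P[3]-P[0]; print("front edge", np.degrees(np.arctan2(v[1],-v[0])))
P=ray(d,c([(273,77),(263,402)]),.1);v=P[1]-P[0]; print("stop", np.degrees(np.arctan2(v[1],-v[0])))
P=ray(d,c([(712,115),(708,428)]),.04);v=P[1]-P[0]; print("deckend", np.degrees(np.arctan2(v[1],-v[0])))
```

```text
stopface [[0.6302, 0.0601, 0.1], [0.4825, 0.0666, 0.1]] [0.5563 0.0634 0.1   ] -87.5
deckend [[0.6208, -0.1515, 0.04], [0.4711, -0.1437, 0.04]] [ 0.5459 -0.1476  0.04  ] -87.0
deck -x edge [[0.4762, -0.0223, 0.04]] [ 0.4762 -0.0223  0.04  ] 0.0
deck +x [[0.6262, -0.0259, 0.04]] [ 0.6262 -0.0259  0.04  ] 0.0
lettertop [[0.6185, 0.0429, 0.264], [0.6159, -0.0024, 0.264], [0.4813, 0.0049, 0.264], [0.4837, 0.0516, 0.264]] [0.5499 0.0243 0.264 ] -86.3
weight [[0.4384, 0.0551, 0.056]] [0.4384 0.0551 0.056 ] 0.0
sand [[0.4622, -0.0569, 0.024], [0.4446, -0.1493, 0.024], [0.3906, -0.1401, 0.024], [0.4024, -0.0424, 0.024]] [ 0.425  -0.0971  0.024 ] -76.4
back edge dir angle from -x 3.1189283989529026
front edge 3.6957688243172653
stop 2.5342543546412633
deckend 2.9507150100555015
```

Emit:
step_arm(
  increments=[
    {"z": -2.5, "wz": -0.129},
    {"z": -2.5, "wz": -0.129},
    {"z": -2.5, "wz": -0.129},
    {"x": -3.2, "y": 2.4},
    {"x": -3.2, "y": 2.4},
    {"x": -3.2, "y": 2.4},
    {"x": -3.2, "y": 2.4},
    {"x": -3.2, "y": 2.4},
    {"x": -3.2, "y": 2.4},
    {"x": -3.2, "y": 2.4},
    {"x": -3.2, "y": 2.4},
    {"x": -3.2, "y": 2.4},
    {"x": -3.2, "y": 2.4},
    {"x": -3.2, "y": 2.4},
    {"x": -3.2, "y": 2.4},
    {"x": -3.2, "y": 2.4},
    {"x": -3.2, "y": 2.4},
  ],
)

```text
invalid input at $.increments[0]: expected keys x, y, z, wx, wy, wz, gripper
```

Run:
```python
from h import *
s=env.observe(); print(env.tips_ahead,s["position"],s["tool_rot"],s["q"],s["ft_force"],s["grip_width"])
```

```text
0.1734 [0.23315429 0.49809864 0.40415664] [[ 4.23985060e-01  9.05668791e-01 -8.42161670e-04]
 [ 9.05668195e-01 -4.23985788e-01 -1.08314959e-03]
 [-1.33803936e-03 -3.03479796e-04 -9.99999059e-01]] [ 5.25798461e+01  2.18395047e+01  7.43794701e+01  6.14531132e-04
  8.38596341e+01 -1.23337465e+01] [-0.4353864   0.28331883  0.20449652] 0.08515298426077743
```

Emit:
step_arm(
  increments=[
    {"x": 0, "y": 0, "z": -2.5, "wx": 0, "wy": 0, "wz": -0.129, "gripper": 8.5},
    {"x": 0, "y": 0, "z": -2.5, "wx": 0, "wy": 0, "wz": -0.129, "gripper": 8.5},
    {"x": 0, "y": 0, "z": -2.5, "wx": 0, "wy": 0, "wz": -0.129, "gripper": 8.5},
    {"x": -3.2, "y": 2.4, "z": 0, "wx": 0, "wy": 0, "wz": 0, "gripper": 8.5},
    {"x": -3.2, "y": 2.4, "z": 0, "wx": 0, "wy": 0, "wz": 0, "gripper": 8.5},
    {"x": -3.2, "y": 2.4, "z": 0, "wx": 0, "wy": 0, "wz": 0, "gripper": 8.5},
    {"x": -3.2, "y": 2.4, "z": 0, "wx": 0, "wy": 0, "wz": 0, "gripper": 8.5},
    {"x": -3.2, "y": 2.4, "z": 0, "wx": 0, "wy": 0, "wz": 0, "gripper": 8.5},
    {"x": -3.2, "y": 2.4, "z": 0, "wx": 0, "wy": 0, "wz": 0, "gripper": 8.5},
    {"x": -3.2, "y": 2.4, "z": 0, "wx": 0, "wy": 0, "wz": 0, "gripper": 8.5},
    {"x": -3.2, "y": 2.4, "z": 0, "wx": 0, "wy": 0, "wz": 0, "gripper": 8.5},
    {"x": -3.2, "y": 2.4, "z": 0, "wx": 0, "wy": 0, "wz": 0, "gripper": 8.5},
    {"x": -3.2, "y": 2.4, "z": 0, "wx": 0, "wy": 0, "wz": 0, "gripper": 8.5},
    {"x": -3.2, "y": 2.4, "z": 0, "wx": 0, "wy": 0, "wz": 0, "gripper": 8.5},
    {"x": -3.2, "y": 2.4, "z": 0, "wx": 0, "wy": 0, "wz": 0, "gripper": 8.5},
    {"x": -3.2, "y": 2.4, "z": 0, "wx": 0, "wy": 0, "wz": 0, "gripper": 8.5},
    {"x": 0, "y": 0, "z": 0, "wx": 0, "wy": 0, "wz": 0, "gripper": 8.5},
  ],
)

```text
time_s: 1.8
position: [0.5257, 0.0634, 0.4785]
tool_rot: [[0.055, 0.998, -0.002], [0.998, -0.055, -0.001], [-0.001, -0.002, -1.0]]
ft_force: [-0.3, -0.4, 0.2]
grip_width: 0.0849
```

```bash
cat > st.py <<'E'
from h import *
s=env.observe(); R=s["tool_rot"]
print("t",round(s["time_s"],2),"pos",s["position"].round(4),"q",s["q"].round(1),"F",s["ft_force"].round(1),"g",round(s["grip_width"],4)); print(R.round(4).tolist())
import sys
if len(sys.argv)>3:  # goal x y z -> shift in tool axes, cm
    print("shift cm",(R.T@(np.array(sys.argv[1:4],float)-s["position"])*100).round(2))
E
python3 st.py .5495 .0245 .44
```

```text
t 1.8 pos [0.5257 0.0634 0.4785] q [ -5.9  17.3  69.   -0.   93.8 -92.8] F [-0.3 -0.4  0.2] g 0.0849
[[0.0552, 0.9985, -0.0016], [0.9985, -0.0552, -0.0007], [-0.0007, -0.0016, -1.0]]
shift cm [-3.75  2.59  3.84]
```

Emit:
step_arm(
  increments=[
    {"x": -1.25, "y": 0.86, "z": 0, "wx": 0, "wy": 0, "wz": 0, "gripper": 8.5},
    {"x": -1.25, "y": 0.86, "z": 0, "wx": 0, "wy": 0, "wz": 0, "gripper": 8.5},
    {"x": -1.25, "y": 0.86, "z": 0, "wx": 0, "wy": 0, "wz": 0, "gripper": 8.5},
    {"x": 0, "y": 0, "z": 2, "wx": 0, "wy": 0, "wz": 0, "gripper": 8.5},
    {"x": 0, "y": 0, "z": 2, "wx": 0, "wy": 0, "wz": 0, "gripper": 8.5},
    {"x": 0, "y": 0, "z": 1.5, "wx": 0, "wy": 0, "wz": 0, "gripper": 8.5},
    {"x": 0, "y": 0, "z": 1.2, "wx": 0, "wy": 0, "wz": 0, "gripper": 8.5},
    {"x": 0, "y": 0, "z": 0, "wx": 0, "wy": 0, "wz": 0, "gripper": 8.5},
    {"x": 0, "y": 0, "z": 0, "wx": 0, "wy": 0, "wz": 0, "gripper": 8.5},
  ],
)

```text
time_s: 2.7
position: [0.5477, 0.0279, 0.4132]
tool_rot: [[0.051, 0.999, 0.0], [0.999, -0.051, -0.0], [-0.0, 0.0, -1.0]]
ft_force: [-0.8, -0.5, 0.4]
grip_width: 0.085
```

```bash
python3 st.py
python3 - <<'E'
from h import *
o=[]
for n in ("scene","wrist"):
    d=env.get_image(n); np.savez(f"pics/{n}1.npz",**d); o.append(d["color"])
a=cv2.resize(o[0][60:300,180:380],(500,600),interpolation=cv2.INTER_CUBIC); b=cv2.resize(o[1],(300,225))
cv2.imwrite("pics/v1.png",np.hstack([a,np.vstack([b,np.zeros((375,300,3),np.uint8)])]))
E
```

```text
t 2.7 pos [0.5477 0.0279 0.4132] q [ -9.5  21.3  73.7  -0.   85.  -96.6] F [-0.8 -0.5  0.4] g 0.085
[[0.0506, 0.9987, 0.0004], [0.9987, -0.0506, -0.0001], [-0.0001, 0.0004, -1.0]]
```

View pics/v1.png

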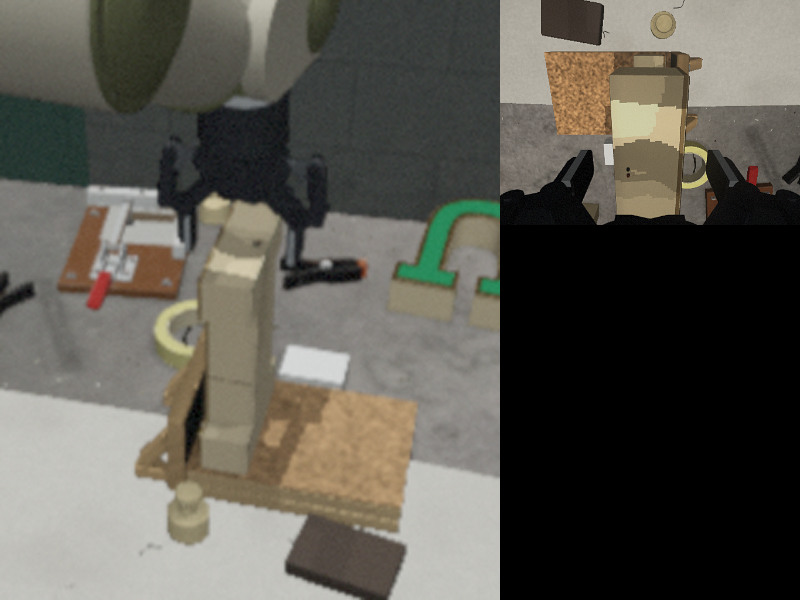

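The image shows the open fingers straddling the letter's head, with the -y fingertip near full-image pixel (297,168) and the +y one near (257,160). I'll compute the tip heights.

Run:
```python
from h import *
d=load("pics/scene1.npz")
for y in (-.0185,.0734):
  for z in (.24,.253,.265): print(y,z,proj(d,[.5477,y,z]).round(1))
```

```text
-0.0185 0.24 [[296.  167.6]]
-0.0185 0.253 [[296.3 162.8]]
-0.0185 0.265 [[296.6 158.4]]
0.0734 0.24 [[256.  163.1]]
0.0734 0.253 [[255.9 158.4]]
0.0734 0.265 [[255.9 154. ]]
```

Emit:
step_arm(
  increments=[
    {"x": -0.36, "y": 0.2, "z": -0.4, "wx": 0, "wy": 0, "wz": 0, "gripper": 8},
    {"x": 0, "y": 0, "z": 0, "wx": 0, "wy": 0, "wz": 0, "gripper": 7},
    {"x": 0, "y": 0, "z": 0, "wx": 0, "wy": 0, "wz": 0, "gripper": 6.5},
    {"x": 0, "y": 0, "z": 0, "wx": 0, "wy": 0, "wz": 0, "gripper": 6},
    {"x": 0, "y": 0, "z": 0, "wx": 0, "wy": 0, "wz": 0, "gripper": 5.8},
    {"x": 0, "y": 0, "z": 0, "wx": 0, "wy": 0, "wz": 0, "gripper": 5.8},
    {"x": 0, "y": 0, "z": 0, "wx": 0, "wy": 0, "wz": 0, "gripper": 5.8},
  ],
  newtons=20,
)

```text
time_s: 3.5
position: [0.5493, 0.0244, 0.4167]
tool_rot: [[0.051, 0.999, -0.0], [0.999, -0.051, 0.0], [0.0, -0.0, -1.0]]
ft_force: [-0.8, -0.5, 1.1]
grip_width: 0.0578
```

```bash
python3 st.py
cat > plan.py <<'E'
import numpy as np
# board frame (y along board y, z up); S pad carries the head's back edge E at depth d from the tip
def tcp(th,ph,w,L=.175,d=.022,piv=(0.,.04)):
    u=np.array([-np.sin(th),np.cos(th)]); a=np.array([np.sin(ph),-np.cos(ph)]); x=np.array([np.cos(ph),np.sin(ph)])
    return np.array(piv)+.224*u-(L-d)*a+w/2*x,a,x
def rows(ths,phs,ws,**k):
    out=[]
    for i in range(len(ths)-1):
        p,a,x=tcp(ths[i],phs[i],ws[i],**k); q,_,_=tcp(ths[i+1],phs[i+1],ws[i+1],**k)
        out.append([(q-p)@x*100,(q-p)@a*100,phs[i+1]-phs[i],ws[i+1]*100])
    return np.array(out)
if __name__=="__main__":
    r=np.radians
    print(rows(r(np.linspace(0,30,16)),r(np.linspace(0,30,16)),np.full(16,.058)).round(3)[[0,-1]])
    t=np.linspace(30,90,31)
    print(rows(r(t),r(30+(t-30)*35/60),np.linspace(.058,.072,31)).round(3))
    print(tcp(r(90),r(65),.072))
E
python3 plan.py
```

```text
t 3.5 pos [0.5493 0.0244 0.4167] q [ -9.8  21.3  73.1   0.   85.6 -96.9] F [-0.8 -0.5  1.1] g 0.0578
[[0.0507, 0.9987, -0.0001], [0.9987, -0.0507, 0.0], [0.0, -0.0001, -1.0]]
[[-1.317 -0.078  0.035  5.8  ]
 [-1.317 -0.078  0.035  5.8  ]]
[[-1.071e+00 -4.300e-02  2.000e-02  5.847e+00]
 [-1.070e+00 -3.200e-02  2.000e-02  5.893e+00]
 [-1.070e+00 -2.100e-02  2.000e-02  5.940e+00]
 [-1.069e+00 -1.000e-02  2.000e-02  5.987e+00]
 [-1.068e+00  1.000e-03  2.000e-02  6.033e+00]
 [-1.068e+00  1.200e-02  2.000e-02  6.080e+00]
 [-1.066e+00  2.300e-02  2.000e-02  6.127e+00]
 [-1.065e+00  3.300e-02  2.000e-02  6.173e+00]
 [-1.064e+00  4.400e-02  2.000e-02  6.220e+00]
 [-1.062e+00  5.500e-02  2.000e-02  6.267e+00]
 [-1.060e+00  6.600e-02  2.000e-02  6.313e+00]
 [-1.058e+00  7.600e-02  2.000e-02  6.360e+00]
 [-1.056e+00  8.700e-02  2.000e-02  6.407e+00]
 [-1.054e+00  9.800e-02  2.000e-02  6.453e+00]
 [-1.052e+00  1.080e-01  2.000e-02  6.500e+00]
 [-1.049e+00  1.190e-01  2.000e-02  6.547e+00]
 [-1.046e+00  1.300e-01  2.000e-02  6.593e+00]
 [-1.044e+00  1.400e-01  2.000e-02  6.640e+00]
 [-1.040e+00  1.510e-01  2.000e-02  6.687e+00]
 [-1.037e+00  1.610e-01  2.000e-02  6.733e+00]
 [-1.034e+00  1.710e-01  2.000e-02  6.780e+00]
 [-1.030e+00  1.820e-01  2.000e-02  6.827e+00]
 [-1.027e+00  1.920e-01  2.000e-02  6.873e+00]
 [-1.023e+00  2.020e-01  2.000e-02  6.920e+00]
 [-1.019e+00  2.120e-01  2.000e-02  6.967e+00]
 [-1.015e+00  2.230e-01  2.000e-02  7.013e+00]
 [-1.010e+00  2.330e-01  2.000e-02  7.060e+00]
 [-1.006e+00  2.430e-01  2.000e-02  7.107e+00]
 [-1.001e+00  2.530e-01  2.000e-02  7.153e+00]
 [-9.970e-01  2.620e-01  2.000e-02  7.200e+00]]
(array([-0.34745083,  0.13728767]), array([ 0.90630779, -0.42261826]), array([0.42261826, 0.90630779]))
```

Emit:
step_arm(
  increments=[
    {"x": -0.66, "y": 0, "z": -0.04, "wx": 0, "wy": 0.0175, "wz": 0, "gripper": 5.8},
    {"x": -0.66, "y": 0, "z": -0.04, "wx": 0, "wy": 0.0175, "wz": 0, "gripper": 5.8},
    {"x": -0.66, "y": 0, "z": -0.04, "wx": 0, "wy": 0.0175, "wz": 0, "gripper": 5.8},
    {"x": -0.66, "y": 0, "z": -0.04, "wx": 0, "wy": 0.0175, "wz": 0, "gripper": 5.8},
    {"x": -0.66, "y": 0, "z": -0.04, "wx": 0, "wy": 0.0175, "wz": 0, "gripper": 5.8},
    {"x": -0.66, "y": 0, "z": -0.04, "wx": 0, "wy": 0.0175, "wz": 0, "gripper": 5.8},
    {"x": -0.66, "y": 0, "z": -0.04, "wx": 0, "wy": 0.0175, "wz": 0, "gripper": 5.8},
    {"x": -0.66, "y": 0, "z": -0.04, "wx": 0, "wy": 0.0175, "wz": 0, "gripper": 5.8},
    {"x": -0.66, "y": 0, "z": -0.04, "wx": 0, "wy": 0.0175, "wz": 0, "gripper": 5.8},
    {"x": -0.66, "y": 0, "z": -0.04, "wx": 0, "wy": 0.0175, "wz": 0, "gripper": 5.8},
    {"x": -0.66, "y": 0, "z": -0.04, "wx": 0, "wy": 0.0175, "wz": 0, "gripper": 5.8},
    {"x": -0.66, "y": 0, "z": -0.04, "wx": 0, "wy": 0.0175, "wz": 0, "gripper": 5.8},
    {"x": -0.66, "y": 0, "z": -0.04, "wx": 0, "wy": 0.0175, "wz": 0, "gripper": 5.8},
    {"x": -0.66, "y": 0, "z": -0.04, "wx": 0, "wy": 0.0175, "wz": 0, "gripper": 5.8},
    {"x": -0.66, "y": 0, "z": -0.04, "wx": 0, "wy": 0.0175, "wz": 0, "gripper": 5.8},
    {"x": -0.66, "y": 0, "z": -0.04, "wx": 0, "wy": 0.0175, "wz": 0, "gripper": 5.8},
    {"x": -0.66, "y": 0, "z": -0.04, "wx": 0, "wy": 0.0175, "wz": 0, "gripper": 5.8},
    {"x": -0.66, "y": 0, "z": -0.04, "wx": 0, "wy": 0.0175, "wz": 0, "gripper": 5.8},
    {"x": -0.66, "y": 0, "z": -0.04, "wx": 0, "wy": 0.0175, "wz": 0, "gripper": 5.8},
    {"x": -0.66, "y": 0, "z": -0.04, "wx": 0, "wy": 0.0175, "wz": 0, "gripper": 5.8},
  ],
)

```text
time_s: 5.5
position: [0.5426, -0.1069, 0.4027]
tool_rot: [[0.048, 0.999, 0.017], [0.938, -0.051, 0.344], [0.344, -0.0, -0.939]]
ft_force: [0.3, -0.4, 0.6]
grip_width: 0.0576
```

```bash
python3 st.py
python3 - <<'E'
from h import *
d=env.get_image("scene"); np.savez("pics/scene2.npz",**d)
cv2.imwrite("pics/v2.png",cv2.resize(d["color"][60:300,180:380],(500,600),interpolation=cv2.INTER_CUBIC))
E
```

```text
t 5.5 pos [ 0.5426 -0.1069  0.4027] q [ -26.2   22.9   73.8   18.4   91.5 -114.2] F [ 0.3 -0.4  0.6] g 0.0576
[[0.0477, 0.9987, 0.0175], [0.9377, -0.0508, 0.3438], [0.3442, -0.0, -0.9389]]
```

View pics/v2.png

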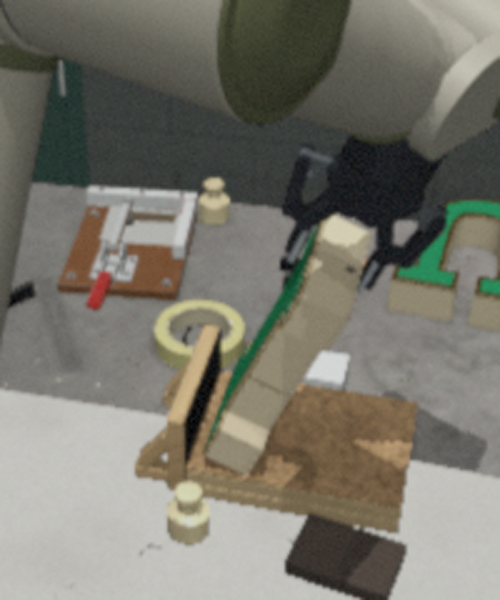

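The letter now leans about 20° between the fingers, following the plan with its foot in place. I'll carry on.

Emit:
step_arm(
  increments=[
    {"x": -1.32, "y": 0, "z": -0.08, "wx": 0, "wy": 0.035, "wz": 0, "gripper": 5.8},
    {"x": -1.32, "y": 0, "z": -0.08, "wx": 0, "wy": 0.035, "wz": 0, "gripper": 5.8},
    {"x": -1.32, "y": 0, "z": -0.08, "wx": 0, "wy": 0.035, "wz": 0, "gripper": 5.8},
    {"x": -1.32, "y": 0, "z": -0.08, "wx": 0, "wy": 0.035, "wz": 0, "gripper": 5.8},
    {"x": -1.32, "y": 0, "z": -0.08, "wx": 0, "wy": 0.035, "wz": 0, "gripper": 5.8},
    {"x": -1.07, "y": 0, "z": -0.04, "wx": 0, "wy": 0.0204, "wz": 0, "gripper": 5.85},
    {"x": -1.07, "y": 0, "z": -0.03, "wx": 0, "wy": 0.0204, "wz": 0, "gripper": 5.9},
    {"x": -1.07, "y": 0, "z": -0.02, "wx": 0, "wy": 0.0204, "wz": 0, "gripper": 5.95},
    {"x": -1.07, "y": 0, "z": -0.01, "wx": 0, "wy": 0.0204, "wz": 0, "gripper": 6},
    {"x": -1.07, "y": 0, "z": 0, "wx": 0, "wy": 0.0204, "wz": 0, "gripper": 6.05},
    {"x": -1.07, "y": 0, "z": 0.01, "wx": 0, "wy": 0.0204, "wz": 0, "gripper": 6.1},
    {"x": -1.07, "y": 0, "z": 0.02, "wx": 0, "wy": 0.0204, "wz": 0, "gripper": 6.15},
    {"x": -1.07, "y": 0, "z": 0.03, "wx": 0, "wy": 0.0204, "wz": 0, "gripper": 6.2},
    {"x": -1.06, "y": 0, "z": 0.04, "wx": 0, "wy": 0.0204, "wz": 0, "gripper": 6.25},
    {"x": -1.06, "y": 0, "z": 0.06, "wx": 0, "wy": 0.0204, "wz": 0, "gripper": 6.3},
    {"x": 0, "y": 0, "z": 0, "wx": 0, "wy": 0, "wz": 0, "gripper": 6.3},
  ],
)

```text
time_s: 7.15
position: [0.535, -0.2556, 0.3163]
tool_rot: [[0.04, 0.999, 0.034], [0.744, -0.052, 0.666], [0.667, -0.001, -0.745]]
ft_force: [-0.2, -1.2, -1.0]
grip_width: 0.063
```

```bash
python3 st.py
python3 - <<'E'
from h import *
d=env.get_image("scene"); np.savez("pics/scene3.npz",**d)
cv2.imwrite("pics/v3.png",cv2.resize(d["color"][60:300,180:430],(625,600),interpolation=cv2.INTER_CUBIC))
E
```

```text
t 7.15 pos [ 0.535  -0.2556  0.3163] q [ -41.3   33.7   72.7   32.1  100.8 -130. ] F [-0.2 -1.2 -1. ] g 0.063
[[0.0397, 0.9986, 0.0337], [0.7438, -0.052, 0.6664], [0.6673, -0.0014, -0.7448]]
```

View pics/v3.png

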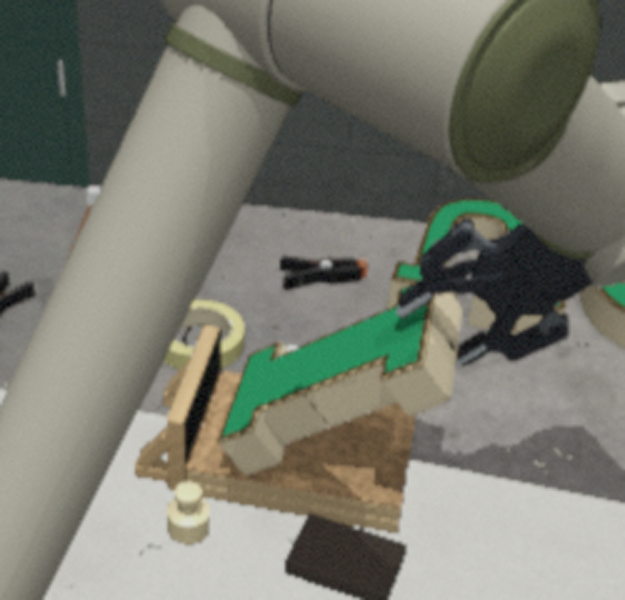

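The letter leans about 52°, with the lower finger under its back at the head end and the foot still near (255,460). I'll keep lowering.

Emit:
step_arm(
  increments=[
    {"x": -1.06, "y": 0, "z": 0.05, "wx": 0, "wy": 0.0204, "wz": 0, "gripper": 6.35},
    {"x": -1.06, "y": 0, "z": 0.06, "wx": 0, "wy": 0.0204, "wz": 0, "gripper": 6.4},
    {"x": -1.06, "y": 0, "z": 0.08, "wx": 0, "wy": 0.0204, "wz": 0, "gripper": 6.45},
    {"x": -1.05, "y": 0, "z": 0.1, "wx": 0, "wy": 0.0204, "wz": 0, "gripper": 6.5},
    {"x": -1.05, "y": 0, "z": 0.11, "wx": 0, "wy": 0.0204, "wz": 0, "gripper": 6.55},
    {"x": -1.05, "y": 0, "z": 0.12, "wx": 0, "wy": 0.0204, "wz": 0, "gripper": 6.6},
    {"x": -1.04, "y": 0, "z": 0.13, "wx": 0, "wy": 0.0204, "wz": 0, "gripper": 6.65},
    {"x": -1.04, "y": 0, "z": 0.14, "wx": 0, "wy": 0.0204, "wz": 0, "gripper": 6.7},
    {"x": -1.04, "y": 0, "z": 0.15, "wx": 0, "wy": 0.0204, "wz": 0, "gripper": 6.75},
    {"x": -1.03, "y": 0, "z": 0.16, "wx": 0, "wy": 0.0204, "wz": 0, "gripper": 6.8},
    {"x": -1.03, "y": 0, "z": 0.17, "wx": 0, "wy": 0.0204, "wz": 0, "gripper": 6.85},
    {"x": -1.03, "y": 0, "z": 0.18, "wx": 0, "wy": 0.0204, "wz": 0, "gripper": 6.9},
    {"x": -1.02, "y": 0, "z": 0.19, "wx": 0, "wy": 0.0204, "wz": 0, "gripper": 6.95},
    {"x": -1.02, "y": 0, "z": 0.2, "wx": 0, "wy": 0.0204, "wz": 0, "gripper": 7},
    {"x": -1.02, "y": 0, "z": 0.21, "wx": 0, "wy": 0.0204, "wz": 0, "gripper": 7},
    {"x": 0, "y": 0, "z": 0, "wx": 0, "wy": 0, "wz": 0, "gripper": 7},
  ],
)

```text
time_s: 8.8
position: [0.5307, -0.3388, 0.1844]
tool_rot: [[0.028, 0.999, 0.043], [0.508, -0.051, 0.86], [0.861, -0.002, -0.509]]
ft_force: [0.2, -0.0, -2.4]
grip_width: 0.0702
```

```bash
python3 st.py
python3 - <<'E'
from h import *
d=env.get_image("scene"); np.savez("pics/scene4.npz",**d); t=env.get_image("top"); np.savez("pics/top4.npz",**t)
cv2.imwrite("pics/v4.png",np.hstack([cv2.resize(d["color"][120:300,220:390],(567,600),interpolation=cv2.INTER_CUBIC),cv2.resize(t["color"][140:270,330:380] if 0 else t["color"][100:300,300:375],(225,600))]))
E
```

```text
t 8.8 pos [ 0.5307 -0.3388  0.1844] q [ -48.1   48.3   70.7   39.3  106.7 -139.8] F [ 0.2 -0.  -2.4] g 0.0702
[[0.0276, 0.9987, 0.0434], [0.5079, -0.0514, 0.8599], [0.861, -0.0017, -0.5087]]
```

View pics/v4.png

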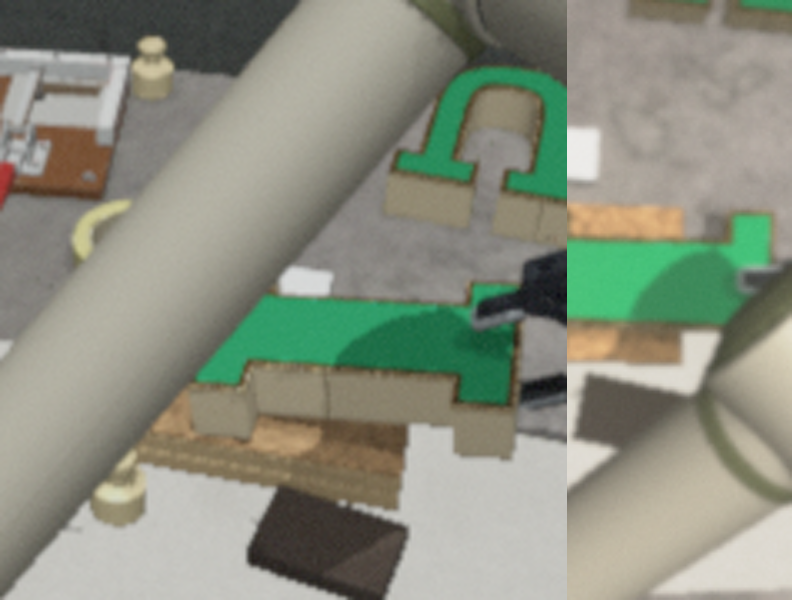

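The letter is about 80° over and still resting on the lower finger (-2.4 N). I'll lower the last part at half speed.

Emit:
step_arm(
  increments=[
    {"x": -0.5, "y": 0, "z": 0.11, "wx": 0, "wy": 0.0102, "wz": 0, "gripper": 7.1},
    {"x": -0.5, "y": 0, "z": 0.11, "wx": 0, "wy": 0.0102, "wz": 0, "gripper": 7.1},
    {"x": -0.5, "y": 0, "z": 0.12, "wx": 0, "wy": 0.0102, "wz": 0, "gripper": 7.1},
    {"x": -0.5, "y": 0, "z": 0.12, "wx": 0, "wy": 0.0102, "wz": 0, "gripper": 7.1},
    {"x": -0.5, "y": 0, "z": 0.12, "wx": 0, "wy": 0.0102, "wz": 0, "gripper": 7.1},
    {"x": -0.5, "y": 0, "z": 0.12, "wx": 0, "wy": 0.0102, "wz": 0, "gripper": 7.1},
    {"x": 0, "y": 0, "z": 0, "wx": 0, "wy": 0, "wz": 0, "gripper": 7.1},
  ],
)

```text
time_s: 9.6
position: [0.5303, -0.3471, 0.1556]
tool_rot: [[0.024, 0.999, 0.045], [0.455, -0.051, 0.889], [0.89, -0.001, -0.456]]
ft_force: [-0.4, -1.2, -1.4]
grip_width: 0.0712
```

```bash
python3 st.py
```

```text
t 9.6 pos [ 0.5303 -0.3471  0.1556] q [ -48.7   51.4   70.2   40.6  107.8 -141.4] F [-0.4 -1.2 -1.4] g 0.0712
[[0.0241, 0.9987, 0.045], [0.4553, -0.051, 0.8889], [0.89, -0.0009, -0.4559]]
```

Emit:
step_arm(
  increments=[
    {"x": -0.25, "y": 0, "z": 0.06, "wx": 0, "wy": 0.005, "wz": 0, "gripper": 7.1},
    {"x": -0.25, "y": 0, "z": 0.06, "wx": 0, "wy": 0.005, "wz": 0, "gripper": 7.1},
    {"x": -0.25, "y": 0, "z": 0.06, "wx": 0, "wy": 0.005, "wz": 0, "gripper": 7.1},
    {"x": -0.25, "y": 0, "z": 0.06, "wx": 0, "wy": 0.005, "wz": 0, "gripper": 7.1},
    {"x": -0.25, "y": 0, "z": 0.06, "wx": 0, "wy": 0.005, "wz": 0, "gripper": 7.1},
    {"x": -0.25, "y": 0, "z": 0.06, "wx": 0, "wy": 0.005, "wz": 0, "gripper": 7.1},
    {"x": -0.25, "y": 0, "z": 0.06, "wx": 0, "wy": 0.005, "wz": 0, "gripper": 7.1},
    {"x": 0, "y": 0, "z": 0, "wx": 0, "wy": 0, "wz": 0, "gripper": 7.1},
    {"x": 0, "y": 0, "z": 0, "wx": 0, "wy": 0, "wz": 0, "gripper": 7.1},
  ],
)

```text
time_s: 10.5
position: [0.5302, -0.3509, 0.139]
tool_rot: [[0.021, 0.999, 0.046], [0.425, -0.051, 0.904], [0.905, 0.0, -0.425]]
ft_force: [0.1, 0.4, -0.5]
grip_width: 0.0709
```

```bash
python3 st.py
python3 - <<'E'
from h import *
d=env.get_image("scene"); np.savez("pics/scene5.npz",**d); t=env.get_image("top"); np.savez("pics/top5.npz",**t)
cv2.imwrite("pics/v5.png",np.hstack([cv2.resize(d["color"][150:280,250:380],(600,600),interpolation=cv2.INTER_CUBIC),cv2.resize(t["color"][140:240,330:363],(198,600))]))
E
```

```text
t 10.5 pos [ 0.5302 -0.3509  0.139 ] q [ -49.    53.1   69.9   41.4  108.3 -142.3] F [ 0.1  0.4 -0.5] g 0.0709
[[0.0215, 0.9987, 0.046], [0.4248, -0.0507, 0.9038], [0.905, 0.0001, -0.4254]]
```

View pics/v5.png

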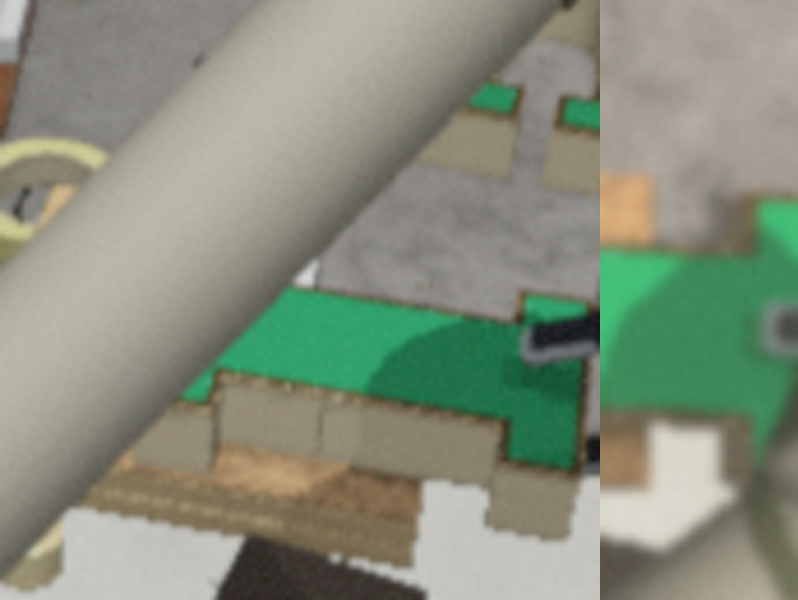

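It lies flat, with about -0.5 N left on the lower finger. I'll open to free both fingers, then back straight out along the tool.

Emit:
step_arm(
  increments=[
    {"x": 0, "y": 0, "z": 0, "wx": 0, "wy": 0, "wz": 0, "gripper": 7.4},
    {"x": 0, "y": 0, "z": 0, "wx": 0, "wy": 0, "wz": 0, "gripper": 7.7},
    {"x": 0, "y": 0, "z": 0, "wx": 0, "wy": 0, "wz": 0, "gripper": 8},
    {"x": 0, "y": 0, "z": 0, "wx": 0, "wy": 0, "wz": 0, "gripper": 8.5},
    {"x": 0, "y": 0, "z": 0, "wx": 0, "wy": 0, "wz": 0, "gripper": 8.5},
    {"x": 0, "y": 0, "z": 0, "wx": 0, "wy": 0, "wz": 0, "gripper": 8.5},
    {"x": 0, "y": 0, "z": -0.7, "wx": 0, "wy": 0, "wz": 0, "gripper": 8.5},
    {"x": 0, "y": 0, "z": -1, "wx": 0, "wy": 0, "wz": 0, "gripper": 8.5},
    {"x": 0, "y": 0, "z": -1, "wx": 0, "wy": 0, "wz": 0, "gripper": 8.5},
    {"x": 0, "y": 0, "z": -1, "wx": 0, "wy": 0, "wz": 0, "gripper": 8.5},
    {"x": 0, "y": 0, "z": -1, "wx": 0, "wy": 0, "wz": 0, "gripper": 8.5},
    {"x": 0, "y": 0, "z": -1, "wx": 0, "wy": 0, "wz": 0, "gripper": 8.5},
    {"x": 0, "y": 0, "z": -1, "wx": 0, "wy": 0, "wz": 0, "gripper": 8.5},
    {"x": 0, "y": 0, "z": 0, "wx": 0, "wy": 0, "wz": 0, "gripper": 8.5},
  ],
)

```text
time_s: 12.0
position: [0.5269, -0.4128, 0.1681]
tool_rot: [[0.021, 0.999, 0.047], [0.426, -0.052, 0.903], [0.904, 0.001, -0.427]]
ft_force: [-0.7, 0.1, -0.4]
grip_width: 0.0848
```

```bash
python3 st.py
python3 - <<'E'
from h import *
t=env.get_image("top"); np.savez("pics/top6.npz",**t)
im=t["color"]; hsv=cv2.cvtColor(im,cv2.COLOR_BGR2HSV)
m=cv2.inRange(hsv,(55,100,40),(85,255,255)); m[:145]=0;m[250:]=0;m[:,400:]=0
c=max(cv2.findContours(m,0,2)[0],key=cv2.contourArea); print(cv2.boundingRect(c))
e=cv2.approxPolyDP(c,2,True).reshape(-1,2); print(np.c_[e,ray(t,e,.088).round(3)])
cv2.imwrite("pics/v6.png",cv2.resize(im[140:270,240:400],(738,600),interpolation=cv2.INTER_CUBIC))
E
```

```text
t 12.0 pos [ 0.5269 -0.4128  0.1681] q [ -52.5   53.8   61.6   40.8  116.  -139.3] F [-0.7  0.1 -0.4] g 0.0848
[[0.0211, 0.9987, 0.0474], [0.4262, -0.0519, 0.9032], [0.9044, 0.0011, -0.4267]]
(288, 171, 80, 48)
[[ 2.90e+02  1.71e+02  6.08e-01 -8.00e-03  8.80e-02]
 [ 2.89e+02  2.14e+02  4.89e-01 -3.00e-03  8.80e-02]
 [ 2.98e+02  2.15e+02  4.86e-01 -2.70e-02  8.80e-02]
 [ 2.99e+02  2.07e+02  5.08e-01 -3.10e-02  8.80e-02]
 [ 3.08e+02  2.05e+02  5.13e-01 -5.50e-02  8.80e-02]
 [ 3.52e+02  2.07e+02  5.06e-01 -1.75e-01  8.80e-02]
 [ 3.56e+02  2.09e+02  5.01e-01 -1.85e-01  8.80e-02]
 [ 3.56e+02  2.17e+02  4.79e-01 -1.84e-01  8.80e-02]
 [ 3.66e+02  2.17e+02  4.79e-01 -2.11e-01  8.80e-02]
 [ 3.66e+02  1.74e+02  5.97e-01 -2.17e-01  8.80e-02]
 [ 3.57e+02  1.74e+02  5.97e-01 -1.92e-01  8.80e-02]
 [ 3.55e+02  1.83e+02  5.72e-01 -1.86e-01  8.80e-02]
 [ 3.02e+02  1.81e+02  5.79e-01 -4.10e-02  8.80e-02]
 [ 2.99e+02  1.71e+02  6.07e-01 -3.30e-02  8.80e-02]]
```

View pics/v6.png

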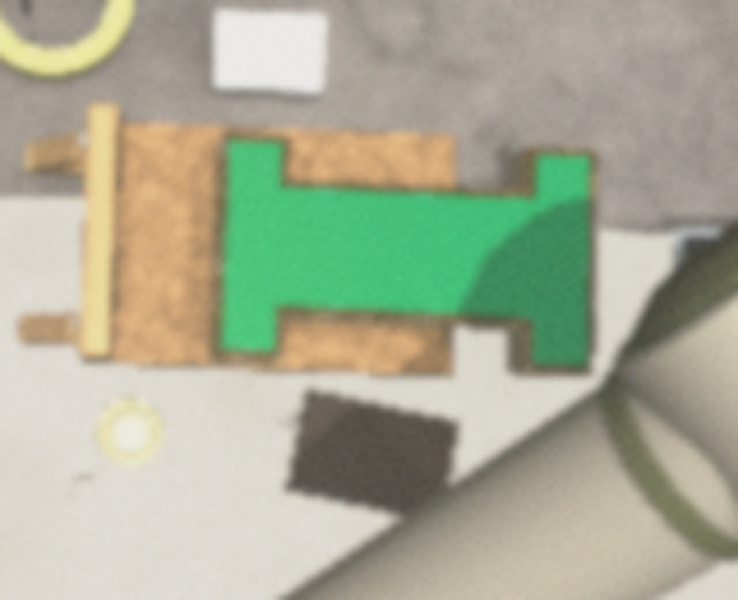

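The letter lies flat with its green face up. The foot is at y ≈ -0.004, the head end at y ≈ -0.219, and it is square to the board, 66 mm short of the stop. I'll roll the open hand 90° so both fingertips push evenly on the head end.

Emit:
step_arm(
  increments=[
    {"x": 0, "y": 0, "z": 0, "wx": 0, "wy": 0, "wz": 0.1428, "gripper": 8.5},
    {"x": 0, "y": 0, "z": 0, "wx": 0, "wy": 0, "wz": 0.1428, "gripper": 8.5},
    {"x": 0, "y": 0, "z": 0, "wx": 0, "wy": 0, "wz": 0.1428, "gripper": 8.5},
    {"x": 0, "y": 0, "z": 0, "wx": 0, "wy": 0, "wz": 0.1428, "gripper": 8.5},
    {"x": 0, "y": 0, "z": 0, "wx": 0, "wy": 0, "wz": 0.1428, "gripper": 8.5},
    {"x": 0, "y": 0, "z": 0, "wx": 0, "wy": 0, "wz": 0.1428, "gripper": 8.5},
    {"x": 0, "y": 0, "z": 0, "wx": 0, "wy": 0, "wz": 0.1428, "gripper": 8.5},
    {"x": 0, "y": 0, "z": 0, "wx": 0, "wy": 0, "wz": 0.1428, "gripper": 8.5},
    {"x": 0, "y": 0, "z": 0, "wx": 0, "wy": 0, "wz": 0.1428, "gripper": 8.5},
    {"x": 0, "y": 0, "z": 0, "wx": 0, "wy": 0, "wz": 0.1428, "gripper": 8.5},
    {"x": 0, "y": 0, "z": 0, "wx": 0, "wy": 0, "wz": 0.1428, "gripper": 8.5},
    {"x": 0, "y": 0, "z": 0, "wx": 0, "wy": 0, "wz": 0, "gripper": 8.5},
  ],
)

```text
time_s: 13.25
position: [0.5273, -0.4111, 0.1672]
tool_rot: [[0.999, -0.023, 0.045], [-0.051, -0.424, 0.904], [-0.002, -0.905, -0.425]]
ft_force: [0.8, 0.2, 0.0]
grip_width: 0.085
```

```bash
python3 st.py .5305 -.4128 .138
python3 - <<'E'
from h import *
R=env.observe()["tool_rot"]; print("1cm along board +y:",R.T@np.array([.049,.9988,0]))
E
```

```text
t 13.25 pos [ 0.5273 -0.4111  0.1672] q [-52.4  53.8  61.8  40.8 115.9 -49.3] F [0.8 0.2 0. ] g 0.085
[[0.9987, -0.023, 0.0454], [-0.0509, -0.4245, 0.904], [-0.0016, -0.9052, -0.4251]]
shift cm [0.34 2.71 1.1 ]
1cm along board +y: [-0.00186082 -0.42507958  0.90515542]
```

Emit:
step_arm(
  increments=[
    {"x": 0.09, "y": 0.68, "z": 0.27, "wx": 0, "wy": 0, "wz": 0, "gripper": 8.5},
    {"x": 0.09, "y": 0.68, "z": 0.27, "wx": 0, "wy": 0, "wz": 0, "gripper": 8.5},
    {"x": 0.08, "y": 0.68, "z": 0.28, "wx": 0, "wy": 0, "wz": 0, "gripper": 8.5},
    {"x": 0.08, "y": 0.68, "z": 0.28, "wx": 0, "wy": 0, "wz": 0, "gripper": 8.5},
    {"x": 0, "y": -0.42, "z": 0.9, "wx": 0, "wy": 0, "wz": 0, "gripper": 8.5},
    {"x": 0, "y": -0.42, "z": 0.9, "wx": 0, "wy": 0, "wz": 0, "gripper": 8.5},
    {"x": 0, "y": -0.21, "z": 0.45, "wx": 0, "wy": 0, "wz": 0, "gripper": 8.5},
    {"x": 0, "y": -0.21, "z": 0.45, "wx": 0, "wy": 0, "wz": 0, "gripper": 8.5},
    {"x": 0, "y": -0.21, "z": 0.45, "wx": 0, "wy": 0, "wz": 0, "gripper": 8.5},
    {"x": 0, "y": -0.21, "z": 0.45, "wx": 0, "wy": 0, "wz": 0, "gripper": 8.5},
    {"x": 0, "y": -0.21, "z": 0.45, "wx": 0, "wy": 0, "wz": 0, "gripper": 8.5},
    {"x": 0, "y": -0.21, "z": 0.45, "wx": 0, "wy": 0, "wz": 0, "gripper": 8.5},
    {"x": 0, "y": 0, "z": 0, "wx": 0, "wy": 0, "wz": 0, "gripper": 8.5},
  ],
)

```text
time_s: 14.55
position: [0.5331, -0.3632, 0.1381]
tool_rot: [[0.999, -0.021, 0.046], [-0.05, -0.425, 0.904], [-0.0, -0.905, -0.425]]
ft_force: [0.7, -0.0, -0.4]
grip_width: 0.0852
```

```bash
python3 st.py
cat > top.py <<'E'
from h import *
import sys
t=env.get_image("top"); n=sys.argv[1]; np.savez(f"pics/top{n}.npz",**t)
im=t["color"]; hsv=cv2.cvtColor(im,cv2.COLOR_BGR2HSV)
m=cv2.inRange(hsv,(55,100,40),(85,255,255)); m[:145]=0;m[250:]=0;m[:,400:]=0
c=max(cv2.findContours(m,0,2)[0],key=cv2.contourArea); print(cv2.boundingRect(c))
e=cv2.boxPoints(cv2.minAreaRect(c)); P=ray(t,e,.088); print(np.c_[e,P].round(3).tolist())
u=np.array([.049,.9988]); x=np.array([.9988,-.049]); q=P[:,:2]-[.5563,.0634]
print("board x,y rel stop face",np.c_[q@x,q@u].round(4).tolist())
cv2.imwrite(f"pics/v{n}.png",cv2.resize(im[140:270,240:400],(738,600),interpolation=cv2.INTER_CUBIC))
E
python3 top.py 7
```

```text
t 14.55 pos [ 0.5331 -0.3632  0.1381] q [-49.5  53.9  67.9  41.2 109.5 -51.8] F [ 0.7 -0.  -0.4] g 0.0852
[[0.9987, -0.0215, 0.0456], [-0.0504, -0.4249, 0.9038], [-0.0, -0.905, -0.4255]]
(286, 171, 79, 48)
[[285.308, 214.926, 0.487, 0.007, 0.088], [287.234, 170.619, 0.609, -0.001, 0.088], [365.304, 174.013, 0.597, -0.215, 0.088], [363.377, 218.321, 0.475, -0.204, 0.088]]
board x,y rel stop face [[-0.0665, -0.0597], [0.0556, -0.0616], [0.0541, -0.2761], [-0.0677, -0.271]]
```

View pics/v7.png

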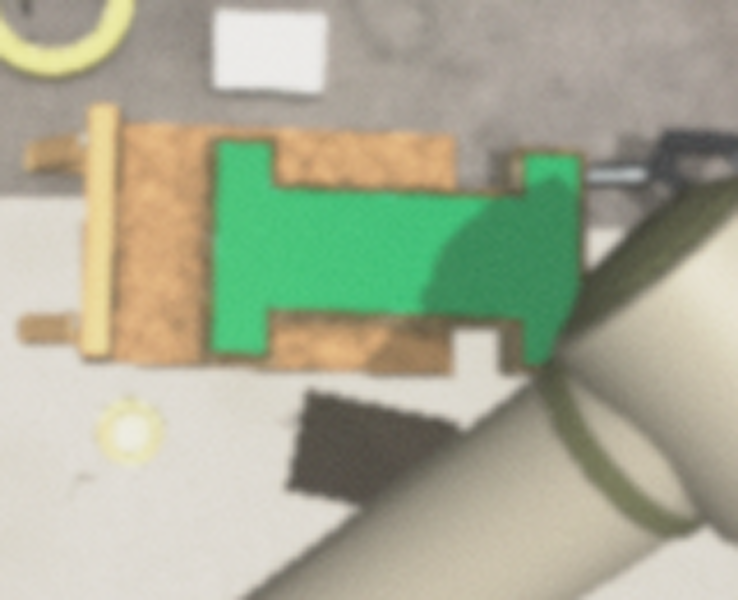

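The fingertips meet the head end at about (590,175) and the letter has slid about 5 mm, staying square. About 58 mm remain.

Emit:
step_arm(
  increments=[
    {"x": 0, "y": -0.21, "z": 0.45, "wx": 0, "wy": 0, "wz": 0, "gripper": 8.5},
    {"x": 0, "y": -0.21, "z": 0.45, "wx": 0, "wy": 0, "wz": 0, "gripper": 8.5},
    {"x": 0, "y": -0.21, "z": 0.45, "wx": 0, "wy": 0, "wz": 0, "gripper": 8.5},
    {"x": 0, "y": -0.21, "z": 0.45, "wx": 0, "wy": 0, "wz": 0, "gripper": 8.5},
    {"x": 0, "y": -0.21, "z": 0.45, "wx": 0, "wy": 0, "wz": 0, "gripper": 8.5},
    {"x": 0, "y": -0.21, "z": 0.45, "wx": 0, "wy": 0, "wz": 0, "gripper": 8.5},
    {"x": 0, "y": -0.21, "z": 0.45, "wx": 0, "wy": 0, "wz": 0, "gripper": 8.5},
    {"x": 0, "y": -0.21, "z": 0.45, "wx": 0, "wy": 0, "wz": 0, "gripper": 8.5},
    {"x": 0, "y": -0.21, "z": 0.45, "wx": 0, "wy": 0, "wz": 0, "gripper": 8.5},
    {"x": 0, "y": 0, "z": 0, "wx": 0, "wy": 0, "wz": 0, "gripper": 8.5},
  ],
)

```text
time_s: 15.6
position: [0.5354, -0.3183, 0.1379]
tool_rot: [[0.999, -0.022, 0.045], [-0.05, -0.425, 0.904], [-0.0, -0.905, -0.425]]
ft_force: [-0.0, 0.1, -0.7]
grip_width: 0.0851
```

```bash
python3 st.py; python3 top.py 8
```

```text
t 15.6 pos [ 0.5354 -0.3183  0.1379] q [-46.8  52.1  73.1  42.6 105.6 -52.3] F [-0.   0.1 -0.7] g 0.0851
[[0.9987, -0.0216, 0.0452], [-0.0501, -0.4246, 0.904], [-0.0003, -0.9051, -0.4251]]
(270, 171, 79, 47)
[[269.336, 214.919, 0.487, 0.05, 0.088], [270.676, 170.687, 0.609, 0.045, 0.088], [349.059, 173.062, 0.6, -0.171, 0.088], [347.718, 217.294, 0.479, -0.162, 0.088]]
board x,y rel stop face [[-0.0681, -0.0164], [0.0537, -0.016], [0.0551, -0.2316], [-0.0665, -0.2287]]
```

Emit:
step_arm(
  increments=[
    {"x": 0, "y": -0.13, "z": 0.27, "wx": 0, "wy": 0, "wz": 0, "gripper": 8.5},
    {"x": 0, "y": -0.13, "z": 0.27, "wx": 0, "wy": 0, "wz": 0, "gripper": 8.5},
    {"x": 0, "y": -0.13, "z": 0.27, "wx": 0, "wy": 0, "wz": 0, "gripper": 8.5},
    {"x": 0, "y": -0.04, "z": 0.09, "wx": 0, "wy": 0, "wz": 0, "gripper": 8.5},
    {"x": 0, "y": 0, "z": 0, "wx": 0, "wy": 0, "wz": 0, "gripper": 8.5},
  ],
)

```text
time_s: 16.15
position: [0.5357, -0.3092, 0.1379]
tool_rot: [[0.999, -0.022, 0.046], [-0.051, -0.426, 0.903], [-0.0, -0.905, -0.426]]
ft_force: [-1.5, -3.0, -1.7]
grip_width: 0.0849
```

Emit:
step_arm(
  increments=[
    {"x": 0, "y": -0.04, "z": 0.09, "wx": 0, "wy": 0, "wz": 0, "gripper": 8.5},
    {"x": 0, "y": 0, "z": 0, "wx": 0, "wy": 0, "wz": 0, "gripper": 8.5},
  ],
)

```text
time_s: 16.35
position: [0.5357, -0.3089, 0.1381]
tool_rot: [[0.999, -0.022, 0.047], [-0.051, -0.427, 0.903], [0.0, -0.904, -0.427]]
ft_force: [-1.8, -8.7, 0.2]
grip_width: 0.085
```

Emit:
step_arm(
  increments=[
    {"x": 0, "y": -0.04, "z": 0.09, "wx": 0, "wy": 0, "wz": 0, "gripper": 8.5},
    {"x": 0, "y": 0, "z": 0, "wx": 0, "wy": 0, "wz": 0, "gripper": 8.5},
  ],
)

```text
time_s: 16.55
position: [0.5356, -0.3087, 0.1382]
tool_rot: [[0.999, -0.022, 0.047], [-0.052, -0.428, 0.902], [0.001, -0.904, -0.428]]
ft_force: [-3.4, -13.2, 0.7]
grip_width: 0.0849
```

```bash
python3 st.py; python3 top.py 9
```

```text
t 16.55 pos [ 0.5356 -0.3087  0.1382] q [-46.2  51.7  74.1  42.9 104.5 -52.4] F [ -3.4 -13.2   0.7] g 0.0849
[[0.9986, -0.0217, 0.0474], [-0.0521, -0.4278, 0.9024], [0.0007, -0.9036, -0.4283]]
(267, 171, 79, 47)
[[266.215, 214.916, 0.488, 0.059, 0.088], [267.555, 170.683, 0.609, 0.053, 0.088], [345.12, 173.034, 0.6, -0.16, 0.088], [343.78, 217.266, 0.479, -0.151, 0.088]]
board x,y rel stop face [[-0.0685, -0.0079], [0.0534, -0.0074], [0.0547, -0.2208], [-0.0668, -0.2181]]
```

The push stopped at 13 N with the green edge about 8 mm from the stop's face. The gold rim is about 5 mm, so the foot is at the stop. I'll back off, raise the hand clear and check.

Emit:
step_arm(
  increments=[
    {"x": 0, "y": 0.08, "z": -0.18, "wx": 0, "wy": 0, "wz": 0, "gripper": 8.5},
    {"x": 0, "y": 0.21, "z": -0.45, "wx": 0, "wy": 0, "wz": 0, "gripper": 8.5},
    {"x": 0, "y": 0.84, "z": -1.8, "wx": 0, "wy": 0, "wz": 0, "gripper": 8.5},
    {"x": 0, "y": 0.84, "z": -1.8, "wx": 0, "wy": 0, "wz": 0, "gripper": 8.5},
    {"x": 0, "y": 0.84, "z": -1.8, "wx": 0, "wy": 0, "wz": 0, "gripper": 8.5},
    {"x": 0, "y": -1.5, "z": -2.5, "wx": 0, "wy": 0, "wz": 0, "gripper": 8.5},
    {"x": 0, "y": -2, "z": -2, "wx": 0, "wy": 0, "wz": 0, "gripper": 8.5},
    {"x": 0, "y": -2.5, "z": -1.5, "wx": 0, "wy": 0, "wz": 0, "gripper": 8.5},
    {"x": 0, "y": -2.5, "z": -1.5, "wx": 0, "wy": 0, "wz": 0, "gripper": 8.5},
    {"x": 0, "y": 0, "z": 0, "wx": 0, "wy": 0, "wz": 0, "gripper": 8.5},
    {"x": 0, "y": 0, "z": 0, "wx": 0, "wy": 0, "wz": 0, "gripper": 8.5},
  ],
)

```text
time_s: 17.7
position: [0.5309, -0.405, 0.247]
tool_rot: [[0.999, -0.021, 0.046], [-0.05, -0.425, 0.904], [0.0, -0.905, -0.426]]
ft_force: [0.5, 0.3, -0.3]
grip_width: 0.085
```

```bash
python3 st.py; python3 top.py 10
python3 - <<'E'
from h import *
d=env.get_image("scene"); a=cv2.resize(d["color"][120:300,210:380],(400,423),interpolation=cv2.INTER_CUBIC)
b=cv2.resize(cv2.imread("pics/v10.png"),(400,423)); cv2.imwrite("pics/v11.png",np.hstack([a,b]))
E
```

```text
t 17.7 pos [ 0.5309 -0.405   0.247 ] q [-51.9  48.3  59.4  44.1 121.4 -42.9] F [ 0.5  0.3 -0.3] g 0.085
[[0.9987, -0.0214, 0.0458], [-0.0505, -0.4252, 0.9037], [0.0002, -0.9049, -0.4257]]
(267, 170, 79, 48)
[[265.939, 214.16, 0.49, 0.06, 0.088], [267.733, 169.908, 0.611, 0.053, 0.088], [345.74, 173.071, 0.6, -0.161, 0.088], [343.946, 217.322, 0.479, -0.152, 0.088]]
board x,y rel stop face [[-0.0664, -0.0071], [0.0556, -0.0078], [0.0547, -0.2225], [-0.067, -0.2185]]
```

View pics/v11.png

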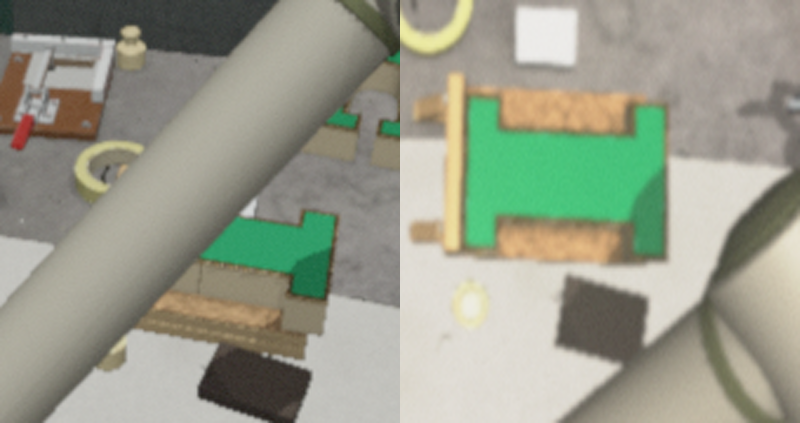

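The letter lies flat with its foot at the stop, square and about 6 mm off centre. The bystanders look undisturbed and the hand is clear. I'm handing in.

```bash
python3 -c "
from rig import env
print(env.close_job())"
```

```text
the job is handed in; nothing more can be done
None
```

The letter now lies flat on the board, green face up, with its foot end against the stop. I handed the job in at about 18 s of the 61 s allowed; no verdict comes back.

**What I did:** I straddled the letter's head with the fingers open a little wider than the letter, and tipped it over with the upper finger. The lower finger carried it all the way down. I then rolled the hand 90° and pushed the letter home with both fingertips on its head end. It stopped at the stop with about 13 N at the wrist.

**Last checks (top camera):**

| Check | Result | Limit |
|---|---|---|
| Foot to stop face | about 2 mm | 8 mm |
| Off centre | about 6 mm | 30 mm |
| Out of square | about 1° | 7° |
| Wrist force after retreat | about 0 N | – |

- **Foot gap:** The green face alone measured 7–8 mm short of the stop. The 2 mm allows for the gold rim, about 5 mm wide, and fits the firm contact when pushing. It was not measured directly.
- **Bystanders:** I judged these by eye only, with no measurement at the end, and they looked unmoved. The arm hid part of them in the scene view, but all four were visible from the top.
- **Flatness:** I judged this from the pictures and from the lower finger's load falling to about 0.5 N. I did not measure it separately.

No check failed.

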